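Set the loading valve of the compression rig

ROBOT

A 6-joint arm with a two-finger parallel gripper is mounted at the origin on the work surface. World frame = base frame: x ahead of the robot, y to its left, z up, the work surface at z = 0. Lengths are in m, angles in rad, forces in N, time in s.
With the tool pointing down it reaches from about 0.35 to 0.975 m from the base axis. Payload 4.9 kg.
Tool frame: the origin (TCP) lies midway between the tips of the shut fingers; the grasp point (between the pads) lies bot.grip_depth behind it (bot.grip_depth is the distance from the TCP to the grasp point, in m); z points along the fingers, y is the direction in which the jaws open and shut (so a half turn about z gives the same grasp; the last joint's range is limited). The gripper opens to 85 mm and grips with 20 to 120 N. Pads are 22 mm wide; open, the fingers measure 114 mm over their backs; the gripper's body (76 mm by 85 mm) begins 54 mm behind the grasp point. The pads swing forward as they close: fully open they stand 13 mm farther back than shut.
Start: joints at [-1.345, 0.053, 1.613, -0, 1.476, -0.119], TCP at [0.211, -0.588, 0.231] pointing down, gripper open.
Joint ranges: [-3.01, 3.01], [-1.01, 2.22], [0.06, 2.58], [-1.02, 4.17], [0.09, 2.62], [-3.14, 3.14]. Speed limits (rad/s): [2.57, 2.57, 3.14, 3.14, 3.14, 3.14].

INTERFACE

Orientations are given as a rotation vector (axis times angle).
In Python, from cell import read_state, grab_frame, camera_params, workorder, bot gives the robot as it stands.
- The arm moves only by the shell command python3 -m handwheel 'ROWS' [FORCE]. ROWS is JSON, a list of rows, each a list of 7 numbers: the shift along the tool's x, y, z in mm, then the turn, a rotation vector about the tool's x, y, z in degrees, then the opening, from -1 (shut) to 1 (fully open). A call has 1 to 12 rows; each row is the pose to reach, as a shift and turn from the pose measured when the call began, along the tool's axes at that moment; what a row does not reach only later rows make up. A row lasts 1/12 s, in which the tool goes at most 41.7 mm and 7.16 degrees, less where a joint would pass 70% of its speed; a pose out of reach is approached as far as the arm can. A call with a gripper value outside its range is refused whole. The fingers move at their own pace and stop on an object; FORCE is the grip in N (left out, the last holds). Time passes only in rows, so rows that repeat a pose let the fingers close. It gives the time, the measured TCP pose, the force and the opening at its end, in the units of the state.
- read_state(): the state, without advancing time (a new reading comes with each control period).
- grab_frame(name): name is "side" or "top" or "wrist"; returns (picture, depth): 480x640x3 uint8, red, green, blue; 480x640 float32, m along the optical axis (not along the pixel's ray), 0 where there is no reading.
- camera_params(name): a dict with "K" (3x3 intrinsics, pixels), "k1" (the pictures are not rectified: a ray, as slopes to the right and down, at radius r is drawn at 1 + k1 r^2 times it, then the intrinsics apply), "position" and "orientation" of the camera in the world; the wrist camera has in their place "hand_eye" (4x4, takes a point from camera to tool coordinates, whose origin is the TCP and whose axes are the flange's). Camera axes: x right, y down, z forward; pixel columns grow to the right and rows downward; lengths in m; the calibration is good to about 2 mm. A picture is of the moment at which its call begins: read the wrist's pose just before it. camera_params takes no time and is no camera call.
- workorder.sign_off(): hands the job in, once; it reports no verdict.
The state is a dict: "time_s": time; "joint_positions": joint angles; "dq": joint speeds; "joint_efforts": joint torques, N m; "position": TCP position; "ee_rot": TCP orientation; "force": force on the tool from outside, world axes, zero at the start; "moment": the same for the moment, N m; "gripper_width": opening from 0.0 (shut) to 1.0 (fully open).
Only numpy, scipy, OpenCV 4.12 (cv2) and the standard library are available. Lean on these libraries where they do the work, as an engineer would, in place of code of your own. Each camera call takes 0.05 s, during which the arm holds its last target. There are 200 camera calls.

TASK

Get the rig's loading valve ready for the next crush: using the crank handle on its handwheel, wind it clockwise until it just comes to its stop, gently, without forcing it on its soft seat, then back it off exactly two full turns and finish while still gripping the crank handle there. Leave the brick, platen, stopwatch and cone on the bench where they are.

Things in the scene. Friction and masses are not known exactly. Their poses are not given: they have to be found in the camera images.
- handwheel (a joint): The handwheel turning on its upright stem, rad: 0 = at its stop, the valve closed; it grows anticlockwise seen from above (opening), one full turn = 6.283, and cannot go below 0. It does not rise as it turns and stays where it is left; turning it takes about 2.5 N at the handle.
- seat (a joint): How far the stop itself, a soft seat insert, is twisted, rad: near 0 (within 0.03) while the wheel turns freely. Pressed shut, stem and wheel yield together and it goes negative: -0.05 with about 5 N along the circle at the handle, -0.10 with 10 N; beyond about 18 N the seat is being forced. Springs back. Handle angle round the axis = handwheel + seat + a constant.
- wheel_hub (a point): Centre of the aluminium three-spoke handwheel, on its upright axis at rim mid-height, 148 mm above the bench. Rim 120 mm across outside and 16 mm thick, so its top is 8 mm above this point; the hub nut reaches 17 mm above it. Under it: a grey manifold block on a foot plate 150 x 120 mm with a round gauge and two steel tubes, all lower than the wheel; block and stem are fixed to the bench.
- handle_mid (a point): Gripping point of the upright crank handle, on its axis: 52 mm out from the wheel's axis and 50 mm above wheel_hub. The handle's top is 29 mm above this point.
- crank_handle: Upright black plastic crank handle standing on the wheel's rim: a round barrel 24 mm in diameter and 69 mm tall that spins freely on its own spindle, so a gripper can hold it without turning its wrist while it goes round the circle. Origin: centre of its underside, 52 mm from the wheel's axis, 10 mm above wheel_hub.
- brick_half: Crushed half of a red brick lying on the bench, about 105 x 102 x 65 mm, 1.1 kg. Origin: centre of its underside. To be left alone.
- platen: Grey steel platen disc lying flat, 100 mm in diameter, 22 mm thick, 1.3 kg. Origin: centre of its underside. To be left alone.
- stopwatch: Green plastic stopwatch lying on its back, 58 mm across, 17 mm thick, 80 g, crown towards its own +x. Origin: centre of its underside. To be left alone.
- cone: Hollow aluminium cone standing on its wide end: 90 mm across below, 40 mm across on top, 75 mm tall, 250 g. Origin: centre of its underside. To be left alone.
Mind the look-alikes: they are no part of the job. There is more than one size of the part that bears handwheel; the job needs the smaller.

How it is judged:
By the outcome, as a careful person would: the job done as asked, in the order asked, and still so for the second after the job is handed in, while the arm keeps its last pose, push and grip.
It also fails if it takes over 64 s, if anything falls off the work surface, if the arm or the gripper's body presses on something with over 40 N, if the wrist force passes 120 N, or if a joint passes its speed limit or range.

## Working session

There is one attempt and no reset: what is moved stays moved. The work goes in short steps, Python scripts to look and compute and a shell command to move; the robot and the scene stay as the last step left them, time stands still between calls to the robot, and variables do not carry over. Pictures are saved under pics/ and viewed, about 8 in all and at most 12, crops included, and the job is handed in when it is done.

```bash
ls; mkdir -p pics; python3 - <<'E'
from cell import *
import cv2,numpy as np
print(read_state(),bot.grip_depth)
for n in("top","side"):
    p,d=grab_frame(n); cv2.imwrite(f"pics/{n}0.png",p[:,:,::-1]); np.save(f"pics/{n}0.npy",d); print(camera_params(n))
print(camera_params("wrist"))
E
```

```text
pics
{'time_s': 0.0, 'joint_positions': array([-1.34504189e+00,  5.33332841e-02,  1.61430574e+00,  3.52274705e-06,
        1.47599924e+00, -1.18988718e-01]), 'dq': array([-4.96641395e-04,  9.33550057e-04, -7.46343706e-05, -8.63093634e-04,
        2.58215623e-04, -1.79081505e-03]), 'joint_efforts': array([ 5.95931597e-04, -3.93671107e+01, -3.70182323e+01, -1.27379840e-04,
        7.11335932e-03,  1.78552938e-06]), 'position': array([ 0.21108832, -0.58760755,  0.23007062]), 'ee_rot': array([-3.09302414e+00, -5.38492730e-01,  1.65842202e-04]), 'force': array([-0.35557154, -0.34469412,  1.65628177]), 'moment': array([-0.03935848, -0.06423578, -0.04192686]), 'gripper_width': 1.005234276478259} 0.0187
{'K': array([[463.8440642 ,   0.        , 325.68190085],
       [  0.        , 463.8440642 , 227.10566117],
       [  0.        ,   0.        ,   1.        ]]), 'k1': -0.008730149665545906, 'position': array([0.29915197, 0.01384324, 1.3470349 ]), 'orientation': array([-2.18038019,  2.13001037, -0.15908839])}
{'K': array([[433.69114952,   0.        , 316.99906199],
       [  0.        , 433.69114952, 244.4455959 ],
       [  0.        ,   0.        ,   1.        ]]), 'k1': -0.054568049652178235, 'position': array([0.18238236, 0.90859485, 0.89285843]), 'orientation': array([-0.37576337,  2.68895209, -1.29055853])}
{'K': array([[334.21400499,   0.        , 313.98850614],
       [  0.        , 334.21400499, 240.03662525],
       [  0.        ,   0.        ,   1.        ]]), 'k1': -0.03882176381396827, 'hand_eye': array([[ 7.06478389e-04, -9.57782291e-01, -2.87493625e-01,
         7.30375816e-02],
       [ 9.99999583e-01,  5.10298850e-04,  7.57313811e-04,
         2.93111332e-05],
       [-5.78634091e-04, -2.87494040e-01,  9.57782252e-01,
        -1.41888206e-01],
       [ 0.00000000e+00,  0.00000000e+00,  0.00000000e+00,
         1.00000000e+00]])}
```

View pics/top0.png

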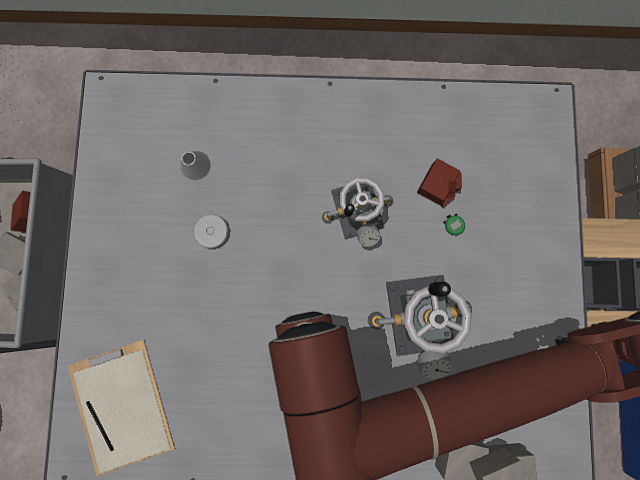

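View pics/side0.png

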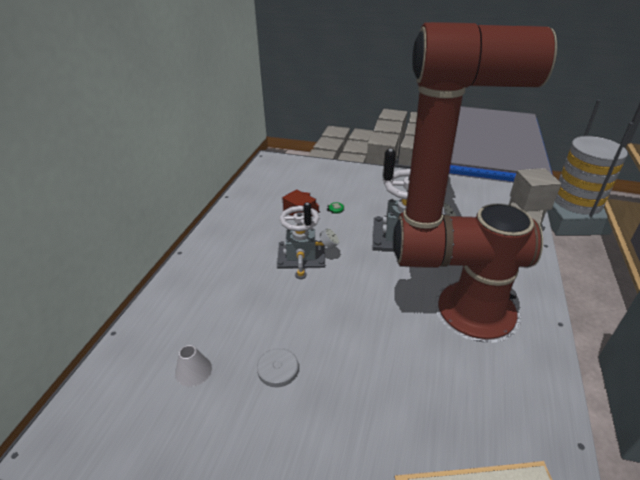

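Two candidates in the top view: the wheel at (362,200), about 46 px across, and the wheel at (438,320), about 66 px across. I'll check their diameters, with an enlarged crop of the smaller one, whose handle is at (348,210).

```bash
cat > h.py <<'E'
import numpy as np,cv2
from scipy.spatial.transform import Rotation as R
from cell import *
def cloud(n,d,st=None):
    c=camera_params(n);K=c["K"];v,u=np.mgrid[:480,:640]
    dist=np.array([c["k1"],0,0,0,0])
    s=cv2.undistortPoints(np.stack([u,v],-1).reshape(-1,1,2).astype(float),K,dist).reshape(480,640,2)
    P=np.dstack([s[...,0]*d,s[...,1]*d,d])
    if n=="wrist":
        H=c["hand_eye"];P=P@H[:3,:3].T+H[:3,3];return P@R.from_rotvec(st["ee_rot"]).as_matrix().T+st["position"]
    return P@R.from_rotvec(c["orientation"]).as_matrix().T+c["position"]
def circ(x,y):
    s=np.linalg.lstsq(np.c_[2*x,2*y,np.ones(len(x))],x*x+y*y,rcond=None)[0]
    return s[0],s[1],np.sqrt(s[2]+s[0]**2+s[1]**2)
E
python3 - <<'E'
from h import *
im=cv2.imread("pics/top0.png");d=np.load("pics/top0.npy");P=cloud("top",d)
cv2.imwrite("pics/crop1.png",cv2.resize(im[160:270,300:410],None,fx=5,fy=5,interpolation=cv2.INTER_CUBIC))
print("bench z",np.median(P[260:300,250:300,2]))
for n,(a,b,c,e) in dict(small=(170,235,320,400),big=(270,360,395,480)).items():
    Q=P[a:b,c:e].reshape(-1,3);z=Q[:,2]
    print(n,np.histogram(z[z>0.1],bins=np.arange(.1,.4,.01)))
    if n=="small":
        r=Q[(z>.145)&(z<.166)]; cx=(r[:,:2].min(0)+r[:,:2].max(0))/2;print("ext",np.ptp(r,axis=0),cx)
        t=Q[z>.19];print("handle",len(t),t.mean(0),t.min(0),t.max(0))
        h=Q[(z>.1)];print(h.max(0))
for n,u,v in(("cone",188,160),("platen",212,231),("brick",438,183),("watch",455,225)):print(n,P[v,u])
E
```

```text
bench z 0.00044605082431126153
small (array([ 25,  14,   1,   1,  61, 770,  84,   2,   9,   4,   7,  10,  62,
         5,   0,   0,   0,   0,   0,   0,   0,   0,   0,   0,   0,   0,
         0,   0,   0,   0]), array([0.1 , 0.11, 0.12, 0.13, 0.14, 0.15, 0.16, 0.17, 0.18, 0.19, 0.2 ,
       0.21, 0.22, 0.23, 0.24, 0.25, 0.26, 0.27, 0.28, 0.29, 0.3 , 0.31,
       0.32, 0.33, 0.34, 0.35, 0.36, 0.37, 0.38, 0.39, 0.4 ]))
ext [0.11610068 0.11380335 0.0205147 ] [ 0.53993672 -0.08927968]
handle 112 [ 0.45741714 -0.03774159  0.46321714] [ 0.29915197 -0.06318356  0.1920991 ] [0.51329577 0.01384324 1.3470349 ]
[0.59798706 0.01384324 1.3470349 ]
big (array([  34,  569,  160,  212,   59,   19,   41,    0,    0,    1,  105,
       1582,  368,   52,   16,   12,   16,   13,   18,   15,   18,  156,
          8,    0,    0,    0,    0,    0,    0,    0]), array([0.1 , 0.11, 0.12, 0.13, 0.14, 0.15, 0.16, 0.17, 0.18, 0.19, 0.2 ,
       0.21, 0.22, 0.23, 0.24, 0.25, 0.26, 0.27, 0.28, 0.29, 0.3 , 0.31,
       0.32, 0.33, 0.34, 0.35, 0.36, 0.37, 0.38, 0.39, 0.4 ]))
cone [0.67646698 0.41645226 0.00170756]
platen [0.46322927 0.32944243 0.01718935]
brick [ 0.60929249 -0.31275933  0.06755045]
watch [ 0.49783015 -0.37399293  0.01684382]
```

View pics/crop1.png

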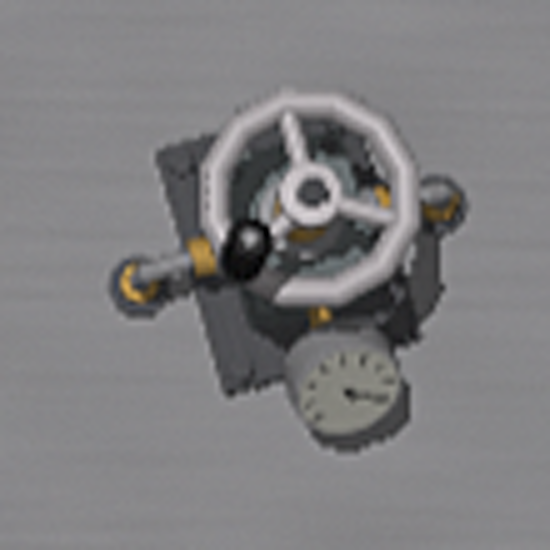

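The crop shows the smaller wheel, hub at crop (313,190) and black handle at (247,248). Its rim top is at z≈0.155 and it is about 116 mm across, matching the description. The other wheel's rim top is at about 0.215, so it is the look-alike. Next I'll refine the hub and handle positions.

```bash
python3 - <<'E'
from h import *
from scipy.optimize import least_squares
d=np.load("pics/top0.npy");P=cloud("top",d);st=read_state()
Q=P[170:235,320:400].reshape(-1,3);z=Q[:,2]
r=Q[(z>.150)&(z<.160)]
f=least_squares(lambda p:(lambda e:np.where(np.abs(e)>.02,.02,e))(np.hypot(r[:,0]-p[0],r[:,1]-p[1])-p[2]),[.54,-.089,.05],loss="soft_l1",f_scale=.004);print("hub",f.x)
t=Q[(z>.218)&(z<.24)];print("handle top",t.mean(0),t.min(0),t.max(0))
h=t[:,:2].mean(0)-f.x[:2];print("r,ang",np.hypot(*h),np.degrees(np.arctan2(h[1],h[0])))
Rm=R.from_rotvec(st["ee_rot"]).as_matrix();print(Rm.round(3))
E
```

```text
hub [ 0.53873984 -0.0880913   0.05089149]
handle top [ 0.50216375 -0.05223535  0.22650187] [ 0.49138705 -0.06260178  0.21815959] [ 0.51329577 -0.04261952  0.23602019]
r,ang 0.05121972037912267 135.5696313779683
[[ 0.941  0.338 -0.   ]
 [ 0.338 -0.941  0.002]
 [ 0.    -0.002 -1.   ]]
```

Hub at (0.5387,-0.0881) and handle at (0.502,-0.0515), radius 51 mm against 52 given, so they agree. I'll rise clear of the big wheel, cross over, and square the tool to the world axes.

```bash
python3 -m handwheel '[[0,0,-100,0,0,0,1],[0,0,-170,0,0,0,1],[0,0,-200,0,0,0,1],[0,0,-200,0,0,0,1],[0,0,-200,0,0,0,1],[200,-180,-200,0,0,10,1],[200,-180,-200,0,0,19.8,1],[455,-406,-200,0,0,19.8,1],[455,-406,-200,0,0,19.8,1],[455,-406,-200,0,0,19.8,1],[455,-406,-200,0,0,19.8,1],[455,-406,-200,0,0,19.8,1]]'
python3 - <<'E'
from h import *
s=read_state();M=R.from_rotvec(s["ee_rot"]).as_matrix();print(M.round(3),s["position"],(M.T@(np.array([.502,-.0515,.27])-s["position"])*1000).round(1))
E
```

```text
time_s: 1.1
position: [0.3506, -0.3297, 0.4301]
ee_rot: [-3.139, 0.002, 0.001]
force: [1.0, -1.0, -0.4]
gripper_width: 0.998
[[ 1.    -0.001 -0.001]
 [-0.001 -1.     0.002]
 [-0.001 -0.002 -1.   ]] [ 0.35056055 -0.32967777  0.43007887] [ 151.1 -278.   160.6]
```

```bash
python3 -m handwheel '[[151,-278,0,0,0,0,1],[151,-278,0,0,0,0,1],[151,-278,0,0,0,0,1],[151,-278,0,0,0,0,1],[151,-278,0,0,0,0,1],[151,-278,100,0,0,0,1],[151,-278,100,0,0,0,1],[151,-278,140,0,0,0,1],[151,-278,140,0,0,0,1],[151,-278,140,0,0,0,1],[151,-278,140,0,0,0,1],[151,-278,140,0,0,0,1]]'
python3 - <<'E'
from h import *
s=read_state();p,d=grab_frame("wrist");cv2.imwrite("pics/w1.png",p[:,:,::-1]);P=cloud("wrist",d,s)
g=p.max(2)
Q=P.reshape(-1,3);z=Q[:,2];m=(np.hypot(Q[:,0]-.5387,Q[:,1]+.0881)<.09)
t=Q[m&(z>.222)&(z<.235)];print("top",len(t),t.mean(0),t.min(0),t.max(0))
r=Q[m&(z>.15)&(z<.16)];print("rim",r.min(0),r.max(0))
M=R.from_rotvec(s["ee_rot"]).as_matrix();print(s["position"],s["force"],M.round(3))
E
```

```text
time_s: 2.1
position: [0.5017, -0.0519, 0.2909]
ee_rot: [-3.14, 0.002, 0.002]
force: [-0.2, -0.3, 1.2]
gripper_width: 0.998
top 837 [ 0.50501006 -0.05382935  0.22574421] [ 0.4931824  -0.06466086  0.22201057] [ 0.51499047 -0.04266787  0.22922565]
rim [ 0.48331219 -0.14818616  0.15001034] [ 0.59923048 -0.03275404  0.15997846]
[ 0.50168946 -0.05185575  0.29086236] [-0.18375853 -0.26456222  1.18382449] [[ 1.    -0.001 -0.002]
 [-0.001 -1.     0.002]
 [-0.002 -0.002 -1.   ]]
```

View pics/w1.png

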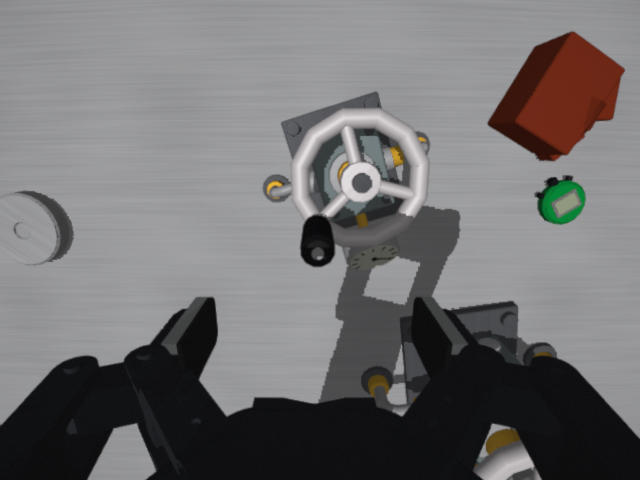

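The wrist view shows the handle at (318,242), the hub at (361,181) and the fingers centred, with the brick and stopwatch well clear. Merged with the top view, the handle is at about (0.5035,-0.053). Now I'll descend and grip.

```bash
python3 -m handwheel '[[2,1,40,0,0,0,1],[2,1,80,0,0,0,1],[2,1,112,0,0,0,1],[2,1,112,0,0,0,1],[2,1,112,0,0,0,1],[2,1,112,0,0,0,1]]'
python3 -m handwheel '[[0,0,0,0,0,0,-1],[0,0,0,0,0,0,-1],[0,0,0,0,0,0,-1],[0,0,0,0,0,0,-1],[0,0,0,0,0,0,-1],[0,0,0,0,0,0,-1],[0,0,0,0,0,0,-1],[0,0,0,0,0,0,-1]]' 40
python3 - <<'E'
from h import *
s=read_state();p,d=grab_frame("wrist");cv2.imwrite("pics/w2.png",p[:,:,::-1])
print(s["position"],s["force"],s["moment"],s["gripper_width"])
E
```

```text
time_s: 2.65
position: [0.5066, -0.0546, 0.1849]
ee_rot: [3.141, -0.005, 0.012]
force: [0.3, -0.2, 0.5]
gripper_width: 0.999
time_s: 3.32
position: [0.5068, -0.0543, 0.1855]
ee_rot: [3.142, -0.004, 0.012]
force: [-2.4, 2.8, 4.6]
gripper_width: 0.271
[ 0.50676764 -0.05434019  0.1855058 ] [-2.44367728  2.84874901  4.59231194] [ 0.32469813  0.24414186 -0.00144352] 0.27076334081230974
```

View pics/w2.png

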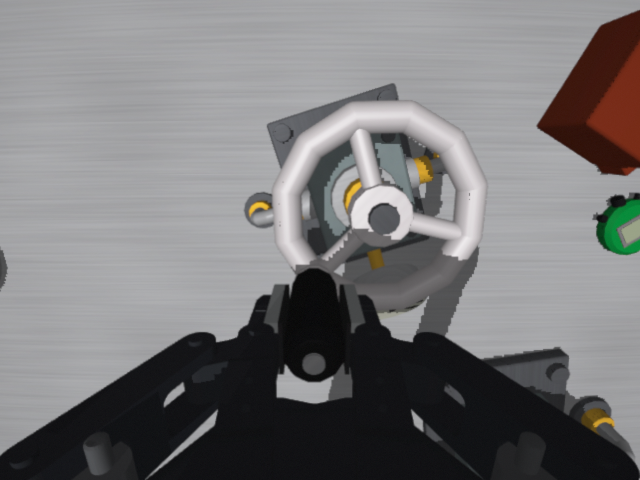

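The handle is held: opening 0.27 ≈ 23 mm, and it sits between the pads at (315,320). I'll write a guard that only reads force and angle, then wind clockwise in small typed steps with the guard between each.

```bash
cat > chk.py <<'E'
# look only: log state, exit 1 if resistance along the circle is over limit
import sys,json,numpy as np
from cell import read_state
c=np.array(json.load(open("c.json")));lim=float(sys.argv[1]);s=read_state();p=s["position"][:2]-c
a=np.arctan2(p[1],p[0]);F=s["force"]
t=np.array([np.sin(a),-np.cos(a)]);Rr=-(F[:2]@t);rad=F[:2]@p/np.hypot(*p)
print(f't{s["time_s"]:.2f} ang{np.degrees(a):.1f} r{1e3*np.hypot(*p):.1f} z{s["position"][2]:.4f} res{Rr:.1f} rad{rad:.1f} Fz{F[2]:.1f}')
open("log.txt","a").write(f'{s["time_s"]} {s["position"][0]} {s["position"][1]} {Rr} {rad}\n')
sys.exit(abs(Rr)>lim)
E
cat > plan.py <<'E'
# prints tool-axis steps: plan.py N DEG radius(mm)   (negative DEG = clockwise)
import sys,json
from h import *
c=np.array(json.load(open("c.json")));n=int(sys.argv[1]);dg=float(sys.argv[2]);r=float(sys.argv[3])/1e3;cum=len(sys.argv)>4
s=read_state();M=R.from_rotvec(s["ee_rot"]).as_matrix();p=s["position"];a0=np.arctan2(*(p[:2]-c)[::-1])
prev=p
for k in range(1,n+1):
    a=a0+np.radians(dg*k);q=np.array([c[0]+r*np.cos(a),c[1]+r*np.sin(a),p[2]]);print((M.T@(q-prev)*1e3).round(1)[:2],end=" ")
    if not cum:prev=q
print()
E
echo '[0.5425,-0.0915]' > c.json
python3 chk.py 6; python3 plan.py 10 -6 52
```

```text
t3.37 ang133.9 r51.6 z0.1855 res-0.1 rad2.8 Fz5.7
[ 3.8 -3.9] [ 4.5 -3.1] [ 4.8 -2.6] [ 5.  -2.1] [ 5.2 -1.6] [ 5.3 -1. ] [ 5.4 -0.5] [5.4 0.1] [5.4 0.7] [5.3 1.2] False
```

```bash
sed -i 's/sys.exit(abs(Rr)>lim)/sys.exit(int(abs(Rr)>lim))/' chk.py
(python3 -m handwheel '[[3.8,-3.9,0,0,0,0,-1]]' && python3 chk.py 7 && python3 -m handwheel '[[4.5,-3.1,0,0,0,0,-1]]' && python3 chk.py 7 && python3 -m handwheel '[[4.8,-2.6,0,0,0,0,-1]]' && python3 chk.py 7 && python3 -m handwheel '[[5,-2.1,0,0,0,0,-1]]' && python3 chk.py 7 && python3 -m handwheel '[[5.2,-1.6,0,0,0,0,-1]]' && python3 chk.py 7 )| grep ang; python3 plan.py 10 -6 52
```

```text
t3.45 ang128.8 r51.9 z0.1856 res2.7 rad-0.3 Fz0.6
t3.53 ang123.2 r51.9 z0.1856 res3.3 rad3.5 Fz5.8
t3.62 ang117.2 r52.2 z0.1855 res2.5 rad4.0 Fz5.3
t3.70 ang110.9 r52.5 z0.1856 res2.8 rad3.2 Fz5.4
t3.78 ang104.5 r52.8 z0.1855 res3.3 rad2.4 Fz4.0
[ 5.5 -0.3] [ 5.4 -0.5] [5.4 0. ] [5.4 0.6] [5.3 1.2] [5.2 1.7] [5.  2.2] [4.7 2.7] [4.4 3.2] [4.  3.7]
```

Tracking is excellent, with drag about 3 N as expected. I'll continue, guard at 6 N.

```bash

(python3 -m handwheel '[[5.4,0.2,0,0,0,0,-1]]' && python3 chk.py 6 && python3 -m handwheel '[[5.4,0,0,0,0,0,-1]]' && python3 chk.py 6 && python3 -m handwheel '[[5.4,0.3,0,0,0,0,-1]]' && python3 chk.py 6 && python3 -m handwheel '[[5.3,0.9,0,0,0,0,-1]]' && python3 chk.py 6 && python3 -m handwheel '[[5.2,1.4,0,0,0,0,-1]]' && python3 chk.py 6 && python3 -m handwheel '[[5.1,2,0,0,0,0,-1]]' && python3 chk.py 6 && python3 -m handwheel '[[4.9,2.4,0,0,0,0,-1]]' && python3 chk.py 6 && python3 -m handwheel '[[4.6,2.9,0,0,0,0,-1]]' && python3 chk.py 6 && python3 -m handwheel '[[4.3,3.4,0,0,0,0,-1]]' && python3 chk.py 6 && python3 -m handwheel '[[3.9,3.8,0,0,0,0,-1]]' && python3 chk.py 6 )| grep ang; python3 plan.py 20 -6 52
python3 -c "
from h import *
L=np.loadtxt('log.txt');print(circ(L[2:,1],L[2:,2]))"
```

```text
t3.87 ang98.1 r52.7 z0.1857 res3.3 rad6.8 Fz6.5
t3.95 ang91.5 r53.2 z0.1857 res2.7 rad2.6 Fz4.0
t4.03 ang84.9 r53.5 z0.1856 res3.4 rad1.8 Fz4.1
t4.12 ang78.4 r53.7 z0.1856 res3.0 rad0.5 Fz3.8
t4.20 ang71.9 r54.0 z0.1856 res2.8 rad-0.2 Fz4.4
t4.28 ang65.4 r54.2 z0.1856 res2.2 rad-0.1 Fz3.7
t4.37 ang58.8 r54.4 z0.1855 res3.2 rad-0.6 Fz5.0
t4.45 ang52.3 r54.6 z0.1855 res3.1 rad-1.2 Fz4.4
t4.53 ang45.9 r54.7 z0.1854 res2.1 rad-0.9 Fz4.1
t4.62 ang39.4 r54.9 z0.1853 res2.8 rad-2.1 Fz4.9
[1.  6.2] [2.8 4.7] [2.3 5. ] [1.7 5.2] [1.2 5.3] [0.6 5.4] [0.  5.4] [-0.5  5.4] [-1.1  5.3] [-1.6  5.2] [-2.2  5. ] [-2.7  4.7] [-3.2  4.4] [-3.6  4.1] [-4.   3.7] [-4.4  3.2] [-4.7  2.8] [-5.   2.3] [-5.2  1.7] [-5.3  1.2] 
(np.float64(0.5447460356746072), np.float64(-0.09104418681693602), np.float64(0.05286402726978863))
```

```bash
echo '[0.5445,-0.091]' > c.json; python3 chk.py 9; python3 plan.py 16 -6 52
```

```text
t4.62 ang40.4 r53.0 z0.1853 res2.9 rad-2.0 Fz4.9
[2.5 5. ] [2.8 4.6] [2.3 4.9] [1.8 5.1] [1.3 5.3] [0.7 5.4] [0.1 5.4] [-0.4  5.4] [-1.   5.4] [-1.6  5.2] [-2.1  5. ] [-2.6  4.8] [-3.1  4.5] [-3.5  4.1] [-4.   3.7] [-4.3  3.3]
```

```bash

(python3 -m handwheel '[[2.7,4.8,0,0,0,0,-1]]' && python3 chk.py 6 && python3 -m handwheel '[[2.5,4.7,0,0,0,0,-1]]' && python3 chk.py 6 && python3 -m handwheel '[[2,4.9,0,0,0,0,-1]]' && python3 chk.py 6 && python3 -m handwheel '[[1.5,5.1,0,0,0,0,-1]]' && python3 chk.py 6 && python3 -m handwheel '[[0.9,5.2,0,0,0,0,-1]]' && python3 chk.py 6 && python3 -m handwheel '[[0.3,5.2,0,0,0,0,-1]]' && python3 chk.py 6 && python3 -m handwheel '[[-0.3,5.2,0,0,0,0,-1]]' && python3 chk.py 6 && python3 -m handwheel '[[-0.8,5.2,0,0,0,0,-1]]' && python3 chk.py 6 && python3 -m handwheel '[[-1.4,5.1,0,0,0,0,-1]]' && python3 chk.py 6 && python3 -m handwheel '[[-2,4.9,0,0,0,0,-1]]' && python3 chk.py 6 && python3 -m handwheel '[[-2.5,4.7,0,0,0,0,-1]]' && python3 chk.py 6 && python3 -m handwheel '[[-3,4.4,0,0,0,0,-1]]' && python3 chk.py 6 && python3 -m handwheel '[[-3.4,4.1,0,0,0,0,-1]]' && python3 chk.py 6 && python3 -m handwheel '[[-3.9,3.6,0,0,0,0,-1]]' && python3 chk.py 6 )| grep ang; python3 plan.py 16 -6 52
python3 -c "
from h import *
L=np.loadtxt('log.txt');print(circ(L[2:,1],L[2:,2]))"
```

```text
t4.70 ang33.8 r52.7 z0.1854 res3.0 rad1.4 Fz4.0
t4.78 ang27.3 r52.7 z0.1854 res3.3 rad-0.1 Fz3.8
t4.87 ang21.0 r52.7 z0.1854 res2.1 rad-0.4 Fz3.2
t4.95 ang14.8 r52.6 z0.1853 res5.3 rad-2.0 Fz3.8
t5.03 ang10.2 r52.6 z0.1853 res12.0 rad-0.7 Fz4.8
[0.1 5.5] [0.1 5.4] [-0.4  5.4] [-1.   5.3] [-1.6  5.2] [-2.1  5. ] [-2.6  4.8] [-3.1  4.5] [-3.5  4.1] [-4.   3.7] [-4.3  3.3] [-4.7  2.8] [-4.9  2.3] [-5.1  1.8] [-5.3  1.3] [-5.4  0.7] 
(np.float64(0.5447767176252353), np.float64(-0.09033498371270895), np.float64(0.05221987577447234))
```

At 14.8° to 10.2° resistance rises 5.3→12 N, a slope of about 84 N/rad. That is the soft seat, and 12 N is under the 18 N limit, so the stop is reached. I'll relax in small steps to find the zero-force angle.

```bash

(python3 chk.py 20; python3 -m handwheel '[[0,-2,0,0,0,0,-1],[0,-2,0,0,0,0,-1],[0,-2,0,0,0,0,-1]]'; python3 chk.py 20; python3 -m handwheel '[[0,-2,0,0,0,0,-1],[0,-2,0,0,0,0,-1],[0,-2,0,0,0,0,-1]]'; python3 chk.py 20; python3 -m handwheel '[[0,-1.5,0,0,0,0,-1],[0,-1.5,0,0,0,0,-1],[0,-1.5,0,0,0,0,-1]]'; python3 chk.py 20)|grep ang
```

```text
t5.03 ang10.2 r52.6 z0.1853 res12.0 rad-0.7 Fz4.8
t5.28 ang13.1 r52.7 z0.1852 res6.3 rad-2.2 Fz4.3
t5.53 ang15.1 r52.8 z0.1852 res4.0 rad-2.8 Fz5.8
t5.78 ang16.2 r52.9 z0.1852 res1.1 rad-3.9 Fz4.8
```

Zero-force angle is consistently about 17.0° over four readings, i.e. TCP ≈ (0.5950,-0.0756). I'll refine the circle centre and plan the anticlockwise half-turns.

```bash
echo '[0.5448,-0.0905]' > c.json; python3 chk.py 9; python3 plan.py 12 15 52.2 cum; python3 -c "
import numpy as np;print(np.degrees(np.arctan2(-.07556+.0905,.5950-.5448)))"
```

```text
t5.78 ang15.8 r52.5 z0.1852 res1.1 rad-3.9 Fz4.8
[ -5.6 -12.4] [-14.1 -23.1] [-25.  -31.3] [-37.7 -36.3] [-51.2 -37.9] [-64.7 -35.9] [-77.2 -30.5] [-87.9 -22.1] [-96.  -11.1] [-101.1    1.5] [-102.7   15. ] [-100.7   28.5] 
16.573508479916086
```

Reference angle in the new frame: 16.6°.

```bash
(python3 -m handwheel '[[-5.6,-12.4,0,0,0,0,-1],[-14.1,-23.1,0,0,0,0,-1],[-25,-31.3,0,0,0,0,-1],[-37.7,-36.3,0,0,0,0,-1],[-51.2,-37.9,0,0,0,0,-1],[-64.7,-35.9,0,0,0,0,-1]]' && python3 chk.py 9 )|grep -E 'ang|width'; python3 plan.py 12 15 52.2 cum
```

```text
gripper_width: 0.273
t6.28 ang105.0 r52.7 z0.1858 res-3.4 rad-5.3 Fz-0.6
[-12.5   5.7] [-23.3  14. ] [-31.6  24.8] [-36.8  37.4] [-38.6  50.9] [-36.8  64.4] [-31.6  77. ] [-23.3  87.8] [-12.5  96.1] [1.000e-01 1.013e+02] [ 13.6 103.1] [ 27.1 101.3]
```

```bash
(python3 -m handwheel '[[-12.5,5.7,0,0,0,0,-1],[-23.3,14,0,0,0,0,-1],[-31.6,24.8,0,0,0,0,-1],[-36.8,37.4,0,0,0,0,-1],[-38.6,50.9,0,0,0,0,-1],[-36.8,64.4,0,0,0,0,-1],[-31.6,77,0,0,0,0,-1],[-23.3,87.8,0,0,0,0,-1],[-12.5,96.1,0,0,0,0,-1],[0.1,101.3,0,0,0,0,-1],[13.6,103.1,0,0,0,0,-1],[27.1,101.3,0,0,0,0,-1]]' && python3 chk.py 9 )|grep -E 'ang|width'; python3 plan.py 12 15 52.2 cum
```

```text
gripper_width: 0.271
t7.28 ang-74.9 r52.2 z0.1850 res-3.5 rad-3.8 Fz4.7
[12.6 -5.3] [ 23.4 -13.6] [ 31.6 -24.4] [ 36.8 -37. ] [ 38.6 -50.5] [ 36.8 -64. ] [ 31.5 -76.6] [ 23.2 -87.4] [ 12.4 -95.7] [  -0.2 -100.9] [ -13.7 -102.6] [ -27.3 -100.8]
```

```bash
(python3 -m handwheel '[[12.6,-5.3,0,0,0,0,-1],[23.4,-13.6,0,0,0,0,-1],[31.6,-24.4,0,0,0,0,-1],[36.8,-37,0,0,0,0,-1],[38.6,-50.5,0,0,0,0,-1],[36.8,-64,0,0,0,0,-1],[31.5,-76.6,0,0,0,0,-1],[23.2,-87.4,0,0,0,0,-1],[12.4,-95.7,0,0,0,0,-1],[-0.2,-100.9,0,0,0,0,-1],[-13.7,-102.6,0,0,0,0,-1],[-27.3,-100.8,0,0,0,0,-1]]' && python3 chk.py 9 )|grep -E 'ang|width'; python3 plan.py 12 15 52.2 cum
```

```text
gripper_width: 0.267
t8.28 ang104.5 r52.9 z0.1858 res-2.9 rad-7.4 Fz-1.3
[-12.5   5.7] [-23.4  13.9] [-31.7  24.7] [-37.1  37.2] [-39.   50.7] [-37.3  64.2] [-32.2  76.9] [-24.   87.8] [-13.3  96.1] [ -0.7 101.5] [ 12.8 103.4] [ 26.3 101.7]
```

```bash
(python3 -m handwheel '[[-12.5,5.7,0,0,0,0,-1],[-23.4,13.9,0,0,0,0,-1],[-31.7,24.7,0,0,0,0,-1],[-37.1,37.2,0,0,0,0,-1],[-39,50.7,0,0,0,0,-1],[-37.3,64.2,0,0,0,0,-1],[-32.2,76.9,0,0,0,0,-1],[-24,87.8,0,0,0,0,-1],[-13.3,96.1,0,0,0,0,-1],[-0.7,101.5,0,0,0,0,-1],[12.8,103.4,0,0,0,0,-1],[26.3,101.7,0,0,0,0,-1]]' && python3 chk.py 9 )|grep -E 'ang|width'; python3 plan.py 6 14.5 52.2 cum
```

```text
gripper_width: 0.274
t9.28 ang-75.3 r52.1 z0.1851 res-3.0 rad-3.0 Fz4.2
[12.2 -4.8] [ 22.8 -12.7] [ 31.1 -22.9] [ 36.6 -34.9] [ 38.9 -47.9] [ 37.9 -61. ]
```

```bash
(python3 -m handwheel '[[12.2,-4.8,0,0,0,0,-1],[22.8,-12.7,0,0,0,0,-1],[31.1,-22.9,0,0,0,0,-1],[36.6,-34.9,0,0,0,0,-1],[38.9,-47.9,0,0,0,0,-1],[37.9,-61,0,0,0,0,-1],[37.9,-61,0,0,0,0,-1],[37.9,-61,0,0,0,0,-1]]' && python3 chk.py 9 )|grep -E 'ang|width'; python3 plan.py 6 1 52.5 cum
```

```text
gripper_width: 0.272
t9.95 ang13.7 r52.1 z0.1855 res-0.1 rad-3.0 Fz2.2
[ 0.1 -1. ] [-0.1 -1.9] [-0.4 -2.7] [-0.6 -3.6] [-0.9 -4.5] [-1.2 -5.3]
```

```bash
(python3 -m handwheel '[[-0.3,-2,0,0,0,0,-1],[-0.6,-3.2,0,0,0,0,-1],[-0.6,-3.2,0,0,0,0,-1],[-0.6,-3.2,0,0,0,0,-1]]'; python3 chk.py 9; python3 -m handwheel '[[0,0,0,0,0,0,-1],[0,0,0,0,0,0,-1],[0,0,0,0,0,0,-1]]'; python3 chk.py 9 )|grep -E 'ang|width'
```

```text
gripper_width: 0.272
t10.28 ang16.9 r52.2 z0.1855 res-1.2 rad-3.6 Fz1.7
gripper_width: 0.268
t10.53 ang16.7 r52.2 z0.1856 res-1.9 rad-3.4 Fz0.9
```

```bash
(python3 -m handwheel '[[-0.2,-0.7,0,0,0,0,-1],[-0.2,-0.7,0,0,0,0,-1],[-0.2,-0.7,0,0,0,0,-1],[-0.2,-0.7,0,0,0,0,-1]]'; python3 chk.py 9 )|grep -E 'ang|width'; python3 - <<'E'
from h import *
s=read_state();p,d=grab_frame("wrist");q,_=grab_frame("top")
cv2.imwrite("pics/end.png",cv2.resize(np.hstack([p,q])[:,:,::-1],None,fx=.62,fy=.62));print(s["dq"].round(4),s["gripper_width"])
E
python3 chk.py 9
```

```text
gripper_width: 0.271
t10.87 ang17.4 r52.2 z0.1855 res-3.0 rad-4.2 Fz1.2
[-0.0001 -0.      0.0002  0.0013  0.002  -0.0016] 0.27148429387549483
t10.97 ang17.4 r52.2 z0.1856 res-1.6 rad-2.5 Fz1.3
```

View pics/end.png

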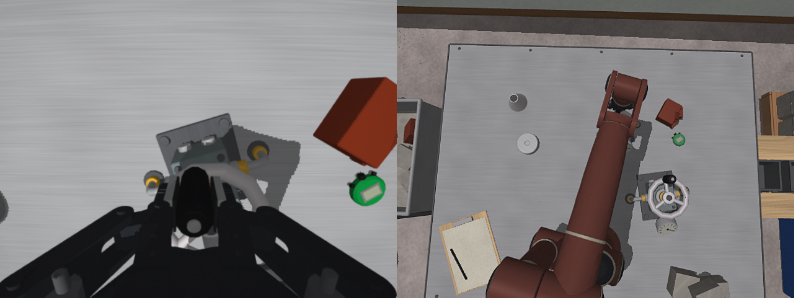

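The end view shows the handle still between the pads at (194,200). The cone, platen, brick and stopwatch are where they were. I'm handing in.

```bash
python3 -c "
from cell import *
print(workorder.sign_off())"
```

```text
the job is handed in; nothing more can be done
None
```

I wound the smaller valve's handwheel clockwise to its soft stop, backed it off two full turns, and handed the job in at about 11 s with the handle still gripped.

- **Stop:** I felt the seat at about 12 N along the circle, under the 18 N limit. Relaxing from there put the zero-force handle angle at about 16.6° (four readings, within about ±0.4°).
- **Back-off:** the handle ended 720° on from there, at 17.4°. About 2 N of drag remains, which accounts for roughly 1° of that, so I put the wheel within about 1° of two turns. This comes from tool position and force; I had no direct reading of the wheel angle.
- **Grip and scene:** the gripper opening reads 0.27 (about 23 mm on the 24 mm handle). In the last pictures the brick, platen, stopwatch and cone look unmoved, and the larger wheel was not touched.
- **Disagreement:** the top and wrist cameras differed by about 2 mm on where the wheel sits. The circle traced by the tool was a few millimetres further off, so I used that for the motion. No checks failed.

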